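# Tilt the red bracket through the slot of an opened unit

### The job

Put the red bracket back into the grey casing: its foot is longer than the slot in the cover, so tilt it, pass one end of the foot down through the slot and under the covered end, then right it so that it lies flat on the casing's floor. Keep hold of it until it lies flat, then let go, and leave the blue bracket where it stands.

Things in the scene. Friction and masses are not known exactly. Their poses are not given: they have to be found in the camera images.
- red_grip (a point): Grip point on the loose red bracket, an upside-down T standing on its foot: foot plate 128 (x) x 44 (y) x 6 (z) mm with a central upright tab 30 (x) x 10 (y) mm, its top 98 mm above the foot's underside; 0.16 kg. The point is on the tab's axis, 80 mm above the foot's underside. z runs up the tab. Both ends are alike, so either may lead.
- red_foot (a point): Centre of the underside of the red bracket's foot, 80 mm below red_grip, same axes.
- casing_floor (a point): Centre of the pocket floor (5 mm above bench) in a fixed grey casing 200 x 100 x 54 mm. z up; x along it, away from the robot. Pocket: x -80 to 80, y -33 to 33 mm. A 4 mm cover, underside 45 mm above this point, hides its near end (white sticker), x -80 to -35; the open slot is x -35 to 80. Outside: x -93 to 107, y -50 to 50. Home: foot flat, centred here, -x end under the cover.
- blue_grip (a point): Grip point of a loose blue bracket of the same shape, 80 mm above its foot's underside; it stands on the bench and must stay there.
Mind the look-alikes: they are no part of the job. Several things look just like the part that bears red_grip: the one meant starts farthest from the robot's base. What is shaped like the part that bears casing_floor but pink is not meant.

How it is judged:
On the way, in this order (a step that is already met when the one before it is completed fails the run):
1. the red bracket, tilted by more than 11 degrees, has one end of its foot through the slot: centre of the foot's underside within 60 mm of the pocket's centre and less than 50 mm above its floor (angle between red_foot's own z axis and vertical above 0.2 rad and z of red_foot in the frame of casing_floor below 0.05 m and horizontal distance between red_foot and casing_floor below 0.06 m), for 0.1 s.
2. the red bracket is righted inside while still held: within 10 degrees of upright, the foot's underside less than 10 mm above the pocket's floor, fingers on it (angle between red_foot's own z axis and vertical below 0.175 rad and z of red_foot in the frame of casing_floor below 0.01 m and horizontal distance between red_foot and casing_floor below 0.03 m and contact force between the fingers and red above 0.5 N), for 0.1 s.
At the end, for the whole second after the job is handed in: The red bracket stands upright (within 6 degrees), at rest and released, its foot flat on the pocket's floor (underside less than 6 mm above it) within 20 mm along and 15 mm across of the pocket's centre, so that one end is under the cover; the blue bracket is within 30 mm of where it stood (x of red_foot in the frame of casing_floor between -0.02 and 0.02 m and y of red_foot in the frame of casing_floor between -0.015 and 0.015 m and z of red_foot in the frame of casing_floor below 0.006 m and angle between red_foot's own z axis and vertical below 0.1 rad and linear speed of red below 0.02 m/s and distance of blue_grip from where it was at the start of the episode below 0.03 m); the robot touches nothing.
It fails at once if the blue bracket is moved by more than 30 mm or knocked over (distance of blue_grip from where it was at the start of the episode above 0.03 m).
It also fails if it takes over 40 s, if anything falls off the work surface, if the arm or the gripper's body presses on something with over 40 N, if the wrist force passes 120 N, or if a joint passes its speed limit or range.

### The arm

A 6-joint arm with a two-finger parallel gripper is mounted at the origin on the work surface. World frame = base frame: x ahead of the robot, y to its left, z up, the work surface at z = 0. Lengths are in m, angles in rad, forces in N, time in s.
With the tool pointing down it reaches from about 0.35 to 0.975 m from the base axis. Payload 4.9 kg.
Tool frame: the origin (TCP) lies midway between the tips of the shut fingers; the grasp point (between the pads) lies 19 mm behind it; z points along the fingers, y is the line along which they close (so a half turn about z gives the same grasp; the last joint's range is limited). The gripper opens to 85 mm and grips with 20 to 120 N. Pads are 22 mm wide; open, the fingers measure 114 mm over their backs; the gripper's body (76 mm by 85 mm) begins 54 mm behind the grasp point. The pads swing forward as they close: fully open they stand 13 mm farther back than shut.
Start: joints at [1.044, 0.053, 1.613, -0, 1.476, -0.119], TCP at [0.248, 0.574, 0.231] pointing down, gripper open.
Joint ranges: [-3.01, 3.01], [-1.01, 2.22], [0.06, 2.58], [-1.02, 4.17], [0.09, 2.62], [-3.14, 3.14]. Speed limits (rad/s): [2.57, 2.57, 3.14, 3.14, 3.14, 3.14].

### API

Orientations are given as a rotation vector (axis times angle).
In Python, from station import ctrl, optics, job gives the robot as it stands.
- The arm moves only by the shell command python3 -m jog 'ROWS' [OPENING] [FORCE]. ROWS is JSON, a list of rows, each a list of 2 entries, a list of its own where there are three numbers: the shift along the tool's x, y, z in m, then the turn, a rotation vector about the tool's x, y, z in rad. A call has 1 to 5 rows; each row is the pose to reach, as a shift and turn from the pose commanded when the call began, along the tool's axes at that moment; what a row does not reach only later rows make up. A row lasts 1/10 s, in which the tool goes at most 50 mm and 8.59 degrees, less where a joint would pass 70% of its speed; a pose out of reach is approached as far as the arm can. A call with a gripper value outside its range is refused whole. OPENING is the opening, from 0 (shut) to 1 (fully open), set as the call begins (- or left out, the last holds). The fingers move at their own pace and stop on an object; FORCE is the grip in N (left out, the last holds). Time passes only in rows, so rows that repeat a pose let the fingers close. It gives the time, the measured TCP pose, the force, the opening and the grip force at its end, in the units of the state.
- ctrl.get_obs(): the state, without advancing time (a new reading comes with each control period).
- optics.get_image(name): name is "scene" or "top"; returns a dict with "image" (420x560x3 uint8, blue, green, red), "fx", "fy", "cx", "cy" (pixels), "D" ([k1, k2, p1, p2, k3] as OpenCV has them; the pictures are not rectified), "rvec" (rotation vector, rad) and "tvec" (3), from world to camera coordinates, as OpenCV has them. Camera axes: x right, y down, z forward; pixel columns grow to the right and rows downward; lengths in m; the calibration is good to about 2 mm. A picture is of the moment at which its call begins. There is no depth.
- job.finish_job(): hands the job in; it is judged then, once.
The state is a dict: "t": time; "q": joint angles; "dq": joint speeds; "effort": joint torques, N m; "tool_pos": TCP position; "tool_rot": TCP orientation; "contact_force": force on the tool from outside, world axes, zero at the start; "wrist_torque": the same for the moment, N m; "opening": finger opening in m; "grip_force": force on a finger pad.
Only numpy, scipy, OpenCV 4.12 (cv2) and the standard library are available. Lean on these libraries where they do the work, as an engineer would, in place of code of your own. Each camera call takes 0.05 s, during which the arm holds its last target. There are 200 camera calls.

## Working session

There is one attempt and no reset: what is moved stays moved. The work goes in short steps, Python scripts to look and compute and a shell command to move; the robot and the scene stay as the last step left them, time stands still between calls to the robot, and variables do not carry over. Pictures are saved under pics/ and viewed, at most 10 in all, crops included, and the job is handed in when it is done.

```bash
mkdir -p pics
cat > h.py <<'E'
import numpy as np,cv2
from station import ctrl,optics,job
from scipy.spatial.transform import Rotation as R
def get(n):
    d=optics.get_image(n); d['K']=np.array([[d['fx'],0,d['cx']],[0,d['fy'],d['cy']],[0,0,1.]])
    d['Rm']=cv2.Rodrigues(np.array(d['rvec'],float))[0]; d['tvec']=np.array(d['tvec'],float).ravel(); d['D']=np.array(d['D'],float); return d
def ray(d,p,z):
    p=np.array(p,float).reshape(-1,1,2); u=cv2.undistortPoints(p,d['K'],d['D']).reshape(-1,2)
    v=np.c_[u,np.ones(len(u))]@d['Rm']; c=-d['Rm'].T@d['tvec']
    return c+v*((z-c[2])/v[:,2])[:,None]
def proj(d,P): return cv2.projectPoints(np.array(P,float).reshape(-1,1,3),d['Rm'],d['tvec'],d['K'],d['D'])[0].reshape(-1,2)
E
python3 - <<'E'
from h import *
for n in('scene','top'):
    d=get(n); cv2.imwrite(f'pics/{n}0.png',d['image']); np.save(f'{n}0.npy',d,allow_pickle=True)
    print(n,-d['Rm'].T@d['tvec'],d['Rm'][2],d['fx'])
print(ctrl.get_obs())
E
```

```text
scene [0.79893744 0.45007001 0.81160365] [-0.42029431 -0.47696474 -0.77191795] 470.34984487961924
top [0.30298893 0.01473036 0.78226962] [ 0.16893136 -0.00521724 -0.98561401] 400.6444397192101
{'t': 0.1, 'q': array([ 1.04402455e+00,  5.33069882e-02,  1.61416414e+00,  1.62948388e-05,
        1.47597264e+00, -1.19027923e-01]), 'dq': array([-0.00031452, -0.00287709, -0.00138016, -0.00157872,  0.00016646,
       -0.00053228]), 'effort': array([ 6.52177223e-04, -3.94899380e+01, -3.71363354e+01, -1.51260720e-04,
        3.90261586e-03,  1.85898051e-05]), 'tool_pos': array([0.24756558, 0.57326987, 0.23017149]), 'tool_rot': array([-6.35935056e-01, -3.07593831e+00,  2.74882647e-03]), 'contact_force': array([ 0.11072914,  0.10847072, -0.00432302]), 'wrist_torque': array([0.02857496, 0.03050182, 0.0137774 ]), 'grip_force': 0.0, 'opening': 0.08565718159880835}
```

View pics/scene0.png

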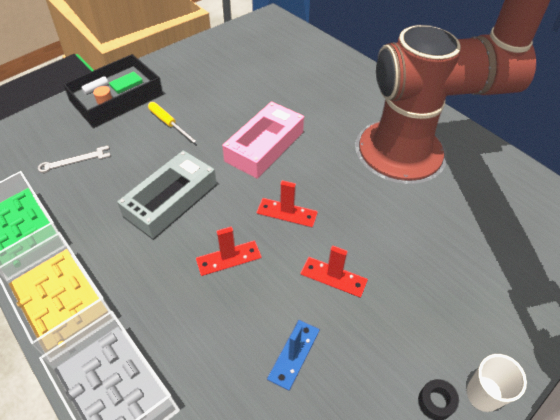

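View pics/top0.png

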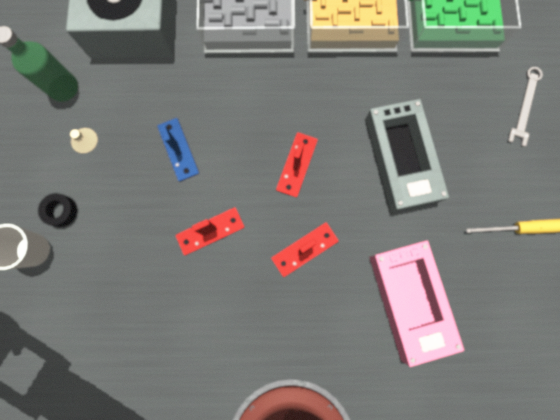

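The top view (up = +x) shows the far red bracket at (297,163), which is the target, the blue one at (178,149), the grey casing at (408,153) with its sticker at (418,187), and the pink decoy below it. The same red bracket in the scene view is at (228,252).

```bash
cat > m.py <<'E'
from h import *
for n in('top','scene'):
    d=np.load(f'{n}0.npy',allow_pickle=True).item(); im=d['image']; hsv=cv2.cvtColor(im,cv2.COLOR_BGR2HSV)
    red=cv2.inRange(hsv,(0,150,60),(8,255,255))|cv2.inRange(hsv,(172,150,60),(180,255,255))
    red=cv2.morphologyEx(red,cv2.MORPH_CLOSE,np.ones((5,5)))
    for c in cv2.findContours(red,0,1)[0]:
        if 400<cv2.contourArea(c)<6000:
            w=ray(d,c.reshape(-1,2),0.006)[:,:2]; r=cv2.minAreaRect((w*1000).astype(np.float32)); print(n,'red',c.reshape(-1,2).mean(0).round(),r)
    w=cv2.inRange(hsv,(0,0,205),(180,60,255))
    for c in cv2.findContours(w,0,1)[0]:
        if 100<cv2.contourArea(c)<800:
            p=ray(d,c.reshape(-1,2),0.054)[:,:2]; print(n,'white',c.reshape(-1,2).mean(0).round(),cv2.minAreaRect((p*1000).astype(np.float32)))
t=np.load('top0.npy',allow_pickle=True).item()['image'];s=np.load('scene0.npy',allow_pickle=True).item()['image']
cv2.imwrite('pics/c1.png',np.hstack([cv2.resize(t[90:220,360:460],None,fx=4,fy=4,interpolation=2),cv2.resize(s[140:270,110:210+10][:130],None,fx=3.6,fy=4,interpolation=2)]))
E
python3 m.py
```

```text
top red [305. 249.] ((355.47784423828125, -32.39990234375), (43.309574127197266, 126.87772369384766), 32.17890930175781)
top red [209. 231.] ((393.4801940917969, 152.52993774414062), (45.861236572265625, 126.6796646118164), 24.688440322875977)
top red [297. 164.] ((525.2315063476562, -19.539371490478516), (43.03190612792969, 127.28843688964844), 69.7991943359375)
top white [ 15. 245.] ((363.7605285644531, 503.0927734375), (83.71952819824219, 48.12022399902344), 6.090335369110107)
top white [419. 187.] ((464.2759704589844, -244.70962524414062), (31.037044525146484, 45.60382080078125), 13.638293266296387)
top white [ 83. 140.] ((564.8370361328125, 387.8226318359375), (50.56105041503906, 47.36201477050781), 15.354905128479004)
top white [525. 111.] ((620.9713745117188, -468.96783447265625), (32.4914665222168, 149.9141082763672), 67.73237609863281)
top white [ 4. 34.] ((790.4157104492188, 565.8336791992188), (32.3670539855957, 20.371952056884766), 6.923755645751953)
top white [454.  23.] ((800.6554565429688, -350.5000305175781), (171.4662628173828, 57.675437927246094), 69.70254516601562)
[... 427 characters left out ...]
480469), (109.00326538085938, 126.75604248046875), 32.09886169433594)
scene white [ 76. 158.] ((659.1985473632812, -440.6410217285156), (35.571434020996094, 166.3308563232422), 69.26375579833984)
scene white [94. 84.] ((488.56732177734375, -680.9073486328125), (29.055980682373047, 71.63465881347656), 89.87176513671875)
scene white [424.  48.] ((-366.313232421875, -222.89877319335938), (120.65611267089844, 189.37533569335938), 3.8684868812561035)
scene white [240.   7.] ((-69.85885620117188, -748.8267822265625), (126.24064636230469, 68.173583984375), 51.818382263183594)
scene white [212.  10.] ((4.858146667480469, -790.7501220703125), (190.6279754638672, 84.65999603271484), 71.98507690429688)
```

View pics/c1.png

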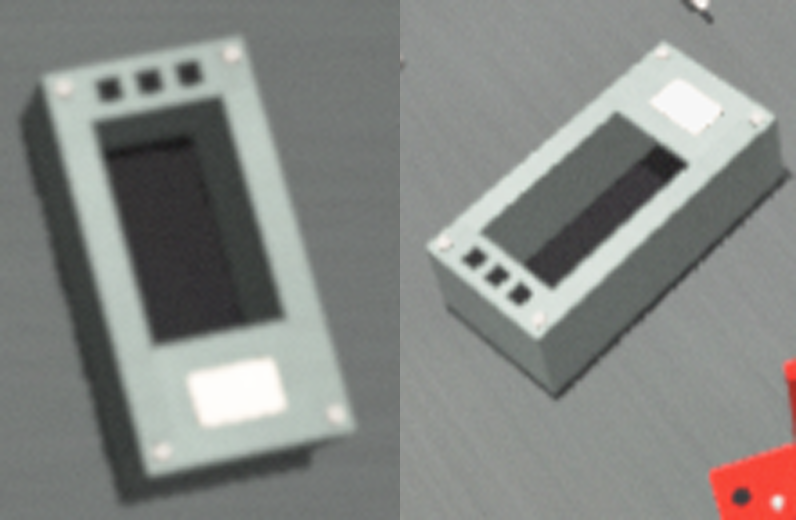

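Crop: casing top corners are at crop pixels (43,75), (242,36), (355,430) and (148,477), with the slot at (95,122)–(285,318). Right half is the scene view of the same casing, sticker end nearest the robot.

Run:
```python
from h import *
t=np.load('top0.npy',allow_pickle=True).item();s=np.load('scene0.npy',allow_pickle=True).item()
ct=np.array([[43,75],[242,36],[355,430],[148,477],[95,122],[222,97],[285,318],[153,345]])/4+[360,90]
cs=(np.array([[541,338],[428,245],[664,40],[776,118]])-[400,0])/[3.6,4]+[110,140]
# casing-frame coords (x fwd,y left): TL far-left ...
m=np.array([[107,50],[107,-50],[-93,-50],[-93,50],[80,33],[80,-33],[-35,-33],[-35,33]])/1000.
def fit(w,m):
    a=m-m.mean(0);b=w-w.mean(0);th=np.arctan2((a[:,0]*b[:,1]-a[:,1]*b[:,0]).sum(),(a*b).sum())
    c,q=np.cos(th),np.sin(th);Rr=np.array([[c,-q],[q,c]]);o=w.mean(0)-Rr@m.mean(0)
    print(np.degrees(th),o,((w-m@Rr.T-o)*1000).round(1).tolist())
fit(ray(t,ct,.054)[:,:2],m)
# scene: (541,338) is far-left? near camera
fit(ray(s,cs,.054)[:,:2],m[[0,1,2,3]])
# tab top in both views: highest red blob check
print(proj(t,[.525,-.0195,.098]),proj(s,[.525,-.0195,.098]),proj(s,[.525,-.0195,.006]))
o=ctrl.get_obs();Rt=R.from_rotvec(o['tool_rot'])
print(Rt.as_matrix().round(3))
yaw=np.radians(-20.2)
tgt=np.array([.525,-.0195,.061])
for z in(.061,.20): print('shift',Rt.inv().apply([.525,-.0195,z]-o['tool_pos']).round(4))
```

```text
11.29558614831562 [ 0.52565706 -0.23275223] [[0.1, 0.1], [0.1, 0.1], [0.6, 0.2], [-1.1, 0.2], [-0.9, -1.8], [-1.4, 0.7], [1.1, 1.0], [1.4, -0.5]]
11.65360897630457 [ 0.5265536  -0.22618015] [[-1.2, 0.1], [-1.4, -0.2], [0.6, -0.4], [2.1, 0.5]]
[[298.58563714 149.89090986]] [[224.38824287 228.35196226]] [[228.09647573 255.30967328]]
[[-0.918  0.397 -0.001]
 [ 0.397  0.918 -0.002]
 [ 0.    -0.002 -1.   ]]
shift [-0.4898 -0.4338  0.1699]
shift [-0.4898 -0.4341  0.0309]
```

The two views differ by about 6 mm in y, the same for bracket and casing. I'll go above the bracket and use the gripper itself as the reference.

```bash
python3 -m jog '[[[-0.03,-0.027,0],[0,0,0]],[[-0.065,-0.057,0],[0,0,0]],[[-0.1,-0.088,0],[0,0,0]],[[-0.133,-0.117,0],[0,0,0]],[[-0.165,-0.147,0],[0,0,0]]]' 1
python3 -m jog '[[[-0.035,-0.03,0],[0,0,0]],[[-0.07,-0.06,0],[0,0,0]],[[-0.1,-0.088,0],[0,0,0]],[[-0.133,-0.117,0],[0,0,0]],[[-0.165,-0.147,0],[0,0,0]]]'
python3 -m jog '[[[-0.035,-0.03,0],[0,0,0]],[[-0.07,-0.06,0],[0,0,0]],[[-0.1,-0.088,0],[0,0,0]],[[-0.133,-0.117,0.01],[0,0,-0.05]],[[-0.16,-0.14,0.03],[0,0,-0.054]]]'
python3 -m jog '[[[0,0,0],[0,0,0]],[[0,0,0],[0,0,0]]]'
python3 - <<'E'
from h import *
o=ctrl.get_obs();print(o['tool_pos'],R.from_rotvec(o['tool_rot']).as_matrix().round(3))
s=get('scene');t=get('top')
np.save('scene1.npy',s,allow_pickle=True);np.save('top1.npy',t,allow_pickle=True)
a=s['image'].copy()
p=proj(s,o['tool_pos'])[0];print(p,proj(t,o['tool_pos']))
cv2.imwrite('pics/s1.png',np.hstack([cv2.resize(a[110:310,140:330],None,fx=2,fy=2),cv2.resize(t['image'][70:270,200:390],None,fx=2,fy=2)]))
E
```

```text
t: 0.6
tool_pos: [0.3413, 0.3716, 0.2307]
tool_rot: [-0.636, -3.076, 0.001]
contact_force: [0.9, 0.0, -0.7]
opening: 0.0848
grip_force: 0.0
t: 1.1
tool_pos: [0.4344, 0.1713, 0.231]
tool_rot: [-0.636, -3.076, -0.0]
contact_force: [0.6, 0.9, 1.0]
opening: 0.0854
grip_force: 0.0
t: 1.6
tool_pos: [0.5272, -0.0214, 0.2027]
tool_rot: [0.553, 3.089, -0.0]
contact_force: [0.4, -0.2, 0.0]
opening: 0.0851
grip_force: 0.0
t: 1.8
tool_pos: [0.525, -0.0193, 0.2001]
tool_rot: [-0.555, -3.09, -0.001]
contact_force: [-0.1, -0.3, 0.3]
opening: 0.0854
grip_force: 0.0
[ 0.52496797 -0.01933976  0.20014122] [[-0.938  0.348 -0.003]
 [ 0.348  0.938  0.001]
 [ 0.003 -0.    -1.   ]]
[219.6472404  192.88716297] [[301.44594016 129.05210837]]
```

View pics/s1.png

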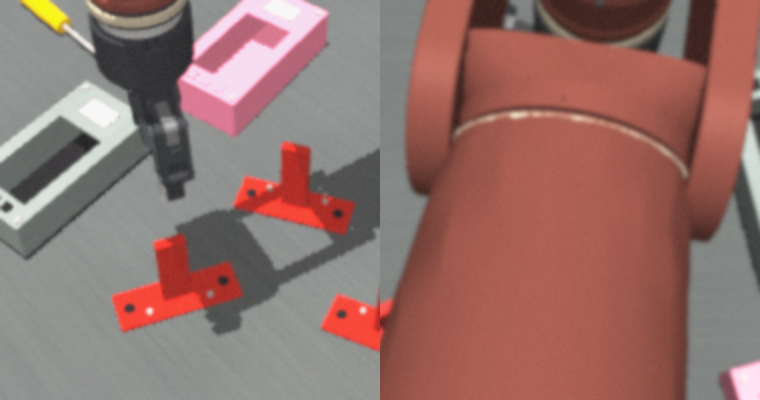

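The scene view shows the gripper upright over the target bracket, with the near fingertip at about (228,206) and the tab below it. The arm blocks the top view. Descending now.

```bash
python3 - <<'E'
from h import *
s=np.load('scene1.npy',allow_pickle=True).item();o=ctrl.get_obs()
M=R.from_rotvec(o['tool_rot']).as_matrix()
for y in(.043,.057):print(proj(s,o['tool_pos']+M@[0,y,-.013]))
E
python3 -m jog '[[[0,0.002,0.03],[0,0,0]],[[0,0.002,0.06],[0,0,0]],[[0,0.002,0.09],[0,0,0]],[[0,0.002,0.115],[0,0,0]],[[0,0.002,0.138],[0,0,0]]]'
python3 -m jog '[[[0,0,0],[0,0,0]],[[0,0,0],[0,0,0]]]'
python3 - <<'E'
from h import *
o=ctrl.get_obs()
s=get('scene')
np.save('scene2.npy',s,allow_pickle=True)
cv2.imwrite('pics/s2.png',cv2.resize(s['image'][150:310,150:310],None,fx=3.5,fy=3.5,interpolation=2))
E
```

```text
[[226.11070311 206.04657486]]
[[228.52134088 212.26531674]]
t: 2.4
tool_pos: [0.5262, -0.0157, 0.063]
tool_rot: [0.549, 3.092, 0.0]
contact_force: [1.2, 0.3, 0.4]
opening: 0.0854
grip_force: 0.0
t: 2.6
tool_pos: [0.5265, -0.0163, 0.0642]
tool_rot: [0.55, 3.092, 0.0]
contact_force: [-0.0, 0.0, 0.4]
opening: 0.0853
grip_force: 0.0
```

View pics/s2.png

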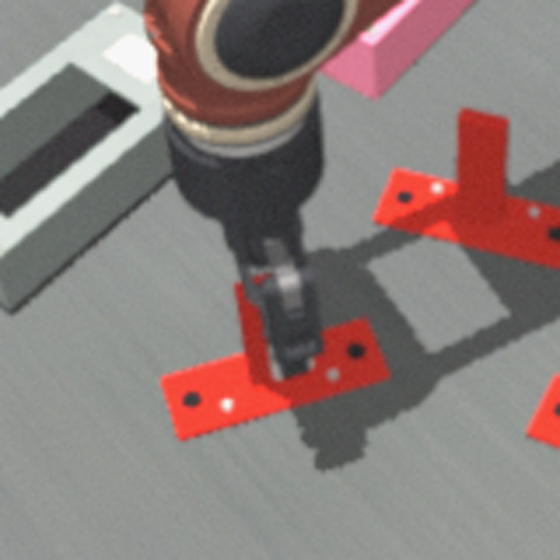

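The finger straddles the tab as predicted: tip at about (234,255), in line with the foot centre at (228,258). Closing and lifting.

```bash
python3 -m jog '[[[0,0,0],[0,0,0]],[[0,0,0],[0,0,0]],[[0,0,0],[0,0,0]],[[0,0,0],[0,0,0]],[[0,0,0],[0,0,0]]]' 0 70
python3 -m jog '[[[0,0,0],[0,0,0]],[[0,0,0],[0,0,0]],[[0,0,0],[0,0,0]],[[0,0,0],[0,0,0]],[[0,0,0],[0,0,0]]]'
python3 - <<'E'
from h import *
s=get('scene')
im=s['image']; hsv=cv2.cvtColor(im,cv2.COLOR_BGR2HSV)
red=cv2.inRange(hsv,(0,150,60),(8,255,255))|cv2.inRange(hsv,(172,150,60),(180,255,255))
red=cv2.morphologyEx(red,cv2.MORPH_CLOSE,np.ones((9,9)))
M=R.from_rotvec(ctrl.get_obs()['tool_rot']).as_matrix()
print(M.round(3))
c0=ctrl.get_obs()['tool_pos'].copy();c0[2]=.006
for sx,sy in((1,1),(-1,1),(1,-1),(-1,-1)): print('pred corner',proj(s,c0+M@[.064*sx,.022*sy,0]).round(1))
for c in cv2.findContours(red,0,1)[0]:
    if cv2.contourArea(c)>400 and abs(c.reshape(-1,2).mean(0)-[230,250]).max()<25:
        w=ray(s,c.reshape(-1,2),.006)[:,:2]; print(cv2.minAreaRect((w*1000).astype(np.float32)), cv2.approxPolyDP(c,3,True).reshape(-1,2).tolist())
cv2.imwrite('pics/s3.png',cv2.resize(im[150:310,150:310],None,fx=3.5,fy=3.5,interpolation=2))
E
```

```text
t: 3.15
tool_pos: [0.5263, -0.0172, 0.0635]
tool_rot: [0.553, 3.092, 0.0]
contact_force: [0.1, -1.0, -0.3]
opening: 0.0121
grip_force: 0.0
t: 3.65
tool_pos: [0.5263, -0.0172, 0.0635]
tool_rot: [0.553, 3.092, -0.0]
contact_force: [-1.0, -0.3, 1.8]
opening: 0.0092
grip_force: 68.3
[[-0.938  0.346  0.   ]
 [ 0.346  0.938 -0.   ]
 [-0.    -0.    -1.   ]]
pred corner [[261.3 255.9]]
pred corner [[200.6 274.2]]
pred corner [[254.5 239.5]]
pred corner [[195.2 256.8]]
((519.5664672851562, -38.121742248535156), (95.05319213867188, 127.14134216308594), 69.68470764160156) [[196, 260], [203, 275], [260, 255], [253, 241], [222, 245], [218, 231], [219, 251]]
```

The grip is firm (9 mm opening, 68 N). Checked against the gripper, the casing centre is at about (0.526, -0.230) with yaw 11.4°. Lifting, then computing the shifts.

```bash
cat > go.py <<'E'
from h import *
import sys
def go(lst,C=(.526,-.230,.005),psi=11.4,L=.0635):
    o=ctrl.get_obs();P=o['tool_pos'];M=R.from_rotvec(o['tool_rot'])
    Z=R.from_euler('z',psi,degrees=True)
    # current foot pose in casing frame
    rel=Z.inv()*M*R.from_matrix(np.diag([-1.,1,-1])); f=Z.inv().apply(P+M.apply([0,0,L])-C)*1000
    print('foot now mm',f.round(1),'rv deg',np.degrees(rel.as_rotvec()).round(1),'F',o['contact_force'].round(1),'grip',round(o['grip_force'],1),round(o['opening'],4),'t',o['t'])
    for cx,cz,th in lst:
        T=Z*R.from_euler('y',-th,degrees=True)*R.from_matrix(np.diag([-1.,1,-1]))
        p=np.array(C)+Z.apply([cx/1000,0,cz/1000])-T.apply([0,0,L])
        print((cx,cz,th),M.inv().apply(p-P).round(4),(M.inv()*T).as_rotvec().round(3))
go(eval(sys.argv[1]))
E
python3 -m jog '[[[0,0,-0.02],[0,0,0]],[[0,0,-0.045],[0,0,0]],[[0,0,-0.07],[0,0,0]],[[0,0,-0.1],[0,0,0]],[[0,0,-0.13],[0,0,0]]]'
python3 -m jog '[[[0,0,0],[0,0,0]],[[0,0,0],[0,0,0]]]'
python3 go.py '[(23,120,0),(23,120,45)]'
```

```text
t: 4.2
tool_pos: [0.5255, -0.0169, 0.1932]
tool_rot: [-0.552, -3.091, -0.0]
contact_force: [-0.3, 0.0, -1.1]
opening: 0.0091
grip_force: 68.2
t: 4.4
tool_pos: [0.5262, -0.0171, 0.193]
tool_rot: [0.553, 3.092, 0.0]
contact_force: [-0.2, -0.2, -2.4]
opening: 0.009
grip_force: 68.4
foot now mm [ 42.3 208.7 124.5] rv deg [  0.   -0.  -31.7] F [-0.2 -0.2 -2.4] grip 68.4 0.009 t 4.4
(23, 120, 0) [-0.0931 -0.1877  0.0045] [ 0.     0.    -0.553]
(23, 120, 45) [-0.0549 -0.2113  0.0231] [-0.217 -0.765 -0.524]
```

```bash
python3 -m jog '[[[-0.019,-0.038,0],[0,0,-0.11]],[[-0.038,-0.076,0],[0,0,-0.22]],[[-0.056,-0.113,0],[0,0,-0.33]],[[-0.075,-0.15,0],[0,0,-0.44]],[[-0.093,-0.188,0],[0,0,-0.553]]]'
python3 -m jog '[[[0,0,0],[0,0,0]],[[0,0,0],[0,0,0]],[[0,0,0],[0,0,0]]]'
python3 go.py '[(23,120,9),(23,120,18),(23,120,27),(23,120,36),(23,120,45)]'
```

```text
t: 4.9
tool_pos: [0.547, -0.2265, 0.1899]
tool_rot: [0.319, -3.121, -0.005]
contact_force: [0.1, 0.4, -0.6]
opening: 0.0088
grip_force: 68.5
t: 5.2
tool_pos: [0.5475, -0.2245, 0.1913]
tool_rot: [0.312, -3.123, -0.004]
contact_force: [0.9, -0.3, -0.8]
opening: 0.0088
grip_force: 68.9
foot now mm [ 22.    1.3 122.8] rv deg [0.1 0.1 0. ] F [ 0.9 -0.3 -0.8] grip 68.9 0.0088 t 5.2
(23, 120, 9) [ 0.0091 -0.0012  0.0036] [ 0.003 -0.159  0.   ]
(23, 120, 18) [ 0.0188 -0.0012  0.0059] [ 0.003 -0.317 -0.   ]
(23, 120, 27) [ 0.028  -0.0012  0.0098] [ 0.003 -0.474 -0.   ]
(23, 120, 36) [ 0.0364 -0.0012  0.015 ] [ 0.003 -0.631 -0.001]
(23, 120, 45) [ 0.044  -0.0012  0.0215] [ 0.002 -0.788 -0.001]
```

```bash
python3 -m jog '[[[0.009,-0.001,0.003],[0,-0.15,0]],[[0.018,-0.001,0.006],[0,-0.3,0]],[[0.027,-0.001,0.01],[0,-0.45,0]],[[0.035,-0.001,0.014],[0,-0.6,0]],[[0.043,-0.001,0.02],[0,-0.75,0]]]'
python3 -m jog '[[[0,0,0],[0,-0.03,0]],[[0,0,0],[0,-0.03,0]],[[0,0,0],[0,-0.03,0]]]'
python3 go.py '[(23,100,45),(23,80,45),(23,50,45)]'
python3 - <<'E'
from h import *
s=get('scene');cv2.imwrite('pics/s4.png',cv2.resize(s['image'][70:260,90:290],None,fx=3,fy=3,interpolation=2))
E
```

```text
t: 5.7
tool_pos: [0.5064, -0.2338, 0.174]
tool_rot: [-0.24, 2.375, 0.092]
contact_force: [1.4, 0.5, -2.0]
opening: 0.0092
grip_force: 68.9
t: 6.0
tool_pos: [0.5067, -0.2345, 0.1736]
tool_rot: [-0.237, 2.352, 0.097]
contact_force: [0.3, 0.0, -1.2]
opening: 0.009
grip_force: 69.0
foot now mm [ 24.8  -0.5 123.4] rv deg [  0.  -44.7   0.1] F [ 0.3  0.  -1.2] grip 69.0 0.009 t 6.0
(23, 100, 45) [0.0181 0.0006 0.0154] [ 0.001 -0.006  0.001]
(23, 80, 45) [0.0322 0.0006 0.0296] [ 0.001 -0.006  0.001]
(23, 50, 45) [0.0533 0.0006 0.0509] [ 0.001 -0.006  0.001]
```

View pics/s4.png

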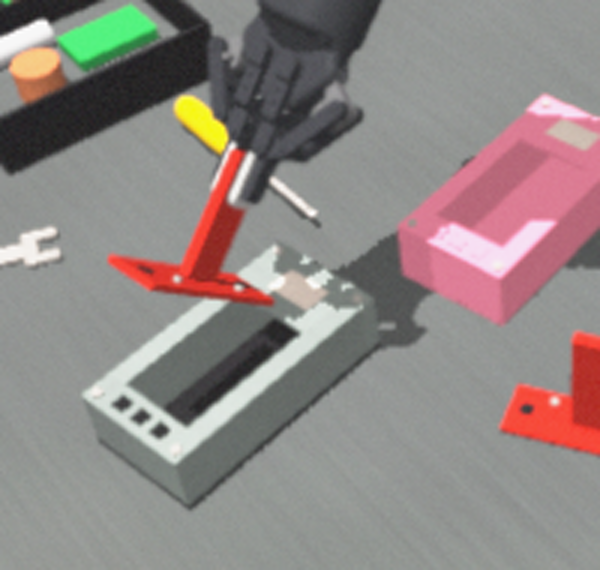

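The bracket is held tilted over the casing, with the leading end at about (180,170) lower and toward the sticker, and the slot clear beneath. Descending.

```bash
python3 -m jog '[[[0.011,0.001,0.008],[0,0,0]],[[0.022,0.001,0.019],[0,0,0]],[[0.032,0.001,0.03],[0,0,0]],[[0.042,0.001,0.04],[0,0,0]],[[0.051,0.001,0.048],[0,0,0]]]'
python3 -m jog '[[[0,0,0],[0,0,0]],[[0,0,0],[0,0,0]]]'
python3 go.py '[(20,46,42),(17,43,38),(13,39,34),(10,35,30)]'
python3 - <<'E'
from h import *
s=get('scene');cv2.imwrite('pics/s5.png',cv2.resize(s['image'][100:260,90:260],None,fx=3.5,fy=3.5,interpolation=2))
E
```

```text
t: 6.55
tool_pos: [0.5047, -0.2318, 0.1043]
tool_rot: [-0.229, 2.36, 0.099]
contact_force: [0.3, 0.2, -1.8]
opening: 0.0092
grip_force: 69.0
t: 6.75
tool_pos: [0.5054, -0.2324, 0.1067]
tool_rot: [-0.231, 2.358, 0.097]
contact_force: [0.2, 0.2, 0.1]
opening: 0.0089
grip_force: 68.9
foot now mm [23.7  1.6 56.3] rv deg [  0.  -44.4  -0.2] F [0.2 0.2 0.1] grip 68.9 0.0089 t 6.75
(20, 46, 42) [ 0.0072 -0.0017  0.0048] [-0.001  0.041 -0.004]
(17, 43, 38) [ 0.007  -0.0017  0.0052] [-0.001  0.111 -0.004]
(13, 39, 34) [ 0.0083 -0.0017  0.0059] [-0.001  0.181 -0.004]
(10, 35, 30) [ 0.0089 -0.0017  0.0076] [-0.     0.251 -0.004]
```

View pics/s5.png

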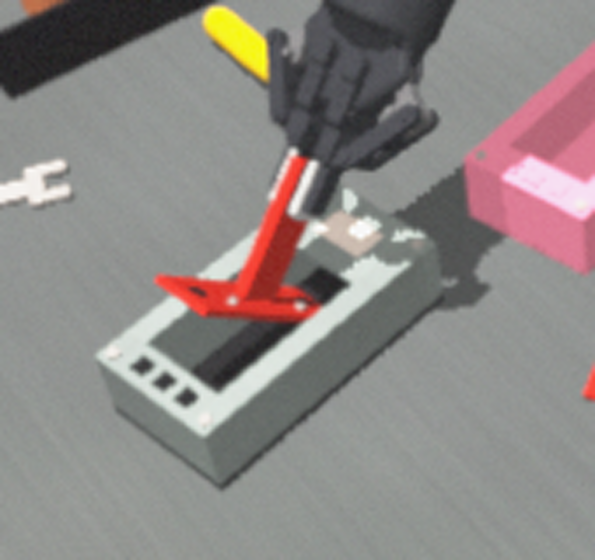

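The leading end is inside the slot: the visible foot is cut off by the rim's inner edge at (180,189), and there is no contact force. Feeding it under the cover while righting.

```bash
python3 -m jog '[[[0.005,-0.001,0.003],[0,0.02,0]],[[0.007,-0.002,0.005],[0,0.06,0]],[[0.007,-0.002,0.005],[0,0.11,0]],[[0.008,-0.002,0.006],[0,0.18,0]],[[0.009,-0.002,0.0075],[0,0.25,0]]]'
python3 -m jog '[[[0,0,0],[0,0,0]],[[0,0,0],[0,0,0]]]'
python3 go.py '[(8,29,23),(4,20,15),(2,12,8),(0,6,2),(0,4,0)]'
```

```text
t: 7.3
tool_pos: [0.5044, -0.2354, 0.0957]
tool_rot: [-0.254, 2.609, 0.068]
contact_force: [-0.4, 0.1, -1.7]
opening: 0.009
grip_force: 68.9
t: 7.5
tool_pos: [0.5047, -0.2347, 0.0954]
tool_rot: [-0.256, 2.605, 0.071]
contact_force: [-1.3, -0.1, -0.1]
opening: 0.0093
grip_force: 68.9
foot now mm [10.  -0.4 35.5] rv deg [  0.  -30.1  -0.2] F [-1.3 -0.1 -0.1] grip 68.9 0.0093 t 7.5
(8, 29, 23) [-0.0029  0.0004  0.0051] [-0.     0.124 -0.003]
(4, 20, 15) [-0.0036  0.0004  0.0126] [ 0.     0.264 -0.003]
(2, 12, 8) [-0.0052  0.0004  0.021 ] [ 0.     0.386 -0.003]
(0, 6, 2) [-0.0064  0.0004  0.028 ] [ 0.     0.491 -0.003]
(0, 4, 0) [-0.0074  0.0005  0.0308] [ 0.     0.526 -0.003]
```

```bash
python3 -m jog '[[[-0.003,0,0.005],[0,0.12,0]],[[-0.003,0,0.012],[0,0.25,0]],[[-0.005,0,0.02],[0,0.375,0]],[[-0.006,0,0.027],[0,0.48,0]],[[-0.007,0,0.03],[0,0.527,0]]]'
python3 -m jog '[[[0,0,0],[0,0,0]],[[0,0,0],[0,0,0]]]'
python3 go.py '[(0,4,0),(0,0,0)]'
python3 - <<'E'
from h import *
s=get('scene');cv2.imwrite('pics/s6.png',cv2.resize(s['image'][100:260,90:260],None,fx=3.5,fy=3.5,interpolation=2))
E
```

```text
t: 8.0
tool_pos: [0.5257, -0.2301, 0.0719]
tool_rot: [0.307, -3.122, -0.004]
contact_force: [-0.4, 0.3, -1.0]
opening: 0.0093
grip_force: 68.9
t: 8.2
tool_pos: [0.5243, -0.2304, 0.0718]
tool_rot: [0.306, -3.124, -0.005]
contact_force: [0.2, 0.1, -1.6]
opening: 0.0093
grip_force: 68.9
foot now mm [-1.9  0.2  3.3] rv deg [ 0.2  0.1 -0.2] F [ 0.2  0.1 -1.6] grip 68.9 0.0093 t 8.2
(0, 4, 0) [-0.0017  0.     -0.0008] [ 0.003 -0.002 -0.004]
(0, 0, 0) [-0.0017  0.      0.0032] [ 0.003 -0.002 -0.004]
```

View pics/s6.png

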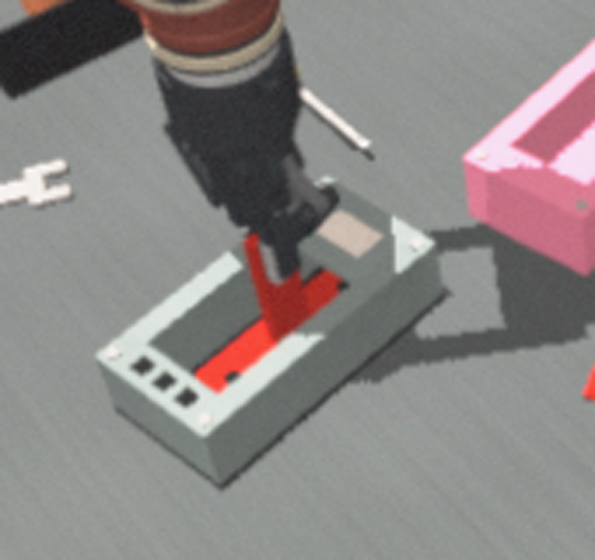

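The bracket is upright in the pocket, with its near end under the cover and the foot visible from (150,210) to (188,180). Lowering to contact.

```bash
python3 -m jog '[[[-0.001,0,0.001],[0,0,0]],[[-0.002,0,0.002],[0,0,0]],[[-0.002,0,0.003],[0,0,0]],[[-0.002,0,0.003],[0,0,0]],[[-0.002,0,0.003],[0,0,0]]]'
python3 go.py '[]'
```

```text
t: 8.75
tool_pos: [0.5268, -0.2302, 0.0695]
tool_rot: [0.306, -3.124, -0.003]
contact_force: [0.4, 0.2, -1.7]
opening: 0.009
grip_force: 68.9
foot now mm [ 0.6 -0.3  1. ] rv deg [ 0.1  0.1 -0.2] F [ 0.4  0.2 -1.7] grip 68.9 0.009 t 8.75
```

```bash
python3 -m jog '[[[0,0,0.001],[0,0,0]],[[0,0,0.001],[0,0,0]],[[0,0,0.0015],[0,0,0]],[[0,0,0.0015],[0,0,0]],[[0,0,0.0015],[0,0,0]]]'
python3 go.py '[]'
```

```text
t: 9.25
tool_pos: [0.527, -0.2303, 0.0685]
tool_rot: [0.306, -3.124, -0.002]
contact_force: [-2.4, 1.6, 3.9]
opening: 0.0091
grip_force: 69.8
foot now mm [ 0.7 -0.4  0. ] rv deg [ 0.1  0.2 -0.2] F [-2.4  1.6  3.9] grip 69.8 0.0091 t 9.25
```

Contact made (force from below). Releasing and backing off upward.

```bash
python3 -m jog '[[[0,0,0],[0,0,0]],[[0,0,0],[0,0,0]],[[0,0,0],[0,0,0]],[[0,0,0],[0,0,0]],[[0,0,0],[0,0,0]]]' 1
python3 -m jog '[[[0,0,0],[0,0,0]],[[0,0,-0.01],[0,0,0]],[[0,0,-0.03],[0,0,0]],[[0,0,-0.06],[0,0,0]],[[0,0,-0.1],[0,0,0]]]'
python3 -m jog '[[[0,0,-0.04],[0,0,0]],[[0,0,-0.06],[0,0,0]],[[0,0,-0.06],[0,0,0]],[[0,0,-0.06],[0,0,0]],[[0,0,-0.06],[0,0,0]]]'
python3 - <<'E'
from h import *
s=get('scene');cv2.imwrite('pics/s7.png',s['image'])
E
```

```text
t: 9.75
tool_pos: [0.5269, -0.2302, 0.0678]
tool_rot: [0.306, -3.124, -0.003]
contact_force: [-0.3, -0.0, 0.6]
opening: 0.0805
grip_force: 0.0
t: 10.25
tool_pos: [0.526, -0.2296, 0.1677]
tool_rot: [0.306, -3.121, -0.006]
contact_force: [0.4, 0.2, 0.6]
opening: 0.0856
grip_force: 0.0
t: 10.75
tool_pos: [0.5265, -0.2299, 0.2261]
tool_rot: [0.306, -3.121, -0.005]
contact_force: [-0.5, 0.3, 0.1]
opening: 0.0852
grip_force: 0.0
```

View pics/s7.png

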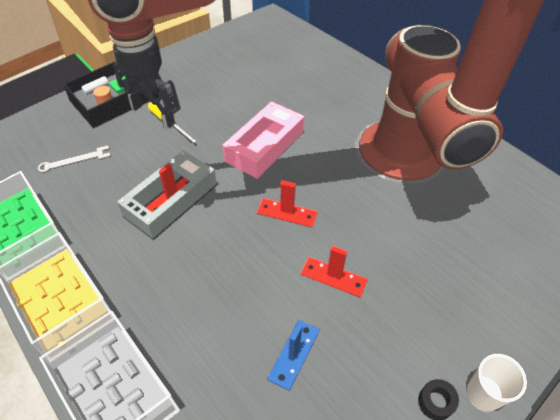

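The red bracket stands upright in the grey casing at (168,180). The blue one is unmoved at (294,354) and the gripper is clear.

```bash
python3 -c "
from station import job;print(job.finish_job())"
```

```text
the job is handed in; nothing more can be done
None
```

The red bracket is back in the grey casing, upright on the floor with one end under the cover and released; the blue bracket was not moved, and the job is handed in (no verdict was returned).

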